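Sieve the small soap buttons out from the large soaps

ROBOT

A 7-joint arm with a two-finger parallel gripper is mounted at the origin on a cart in front of the work surface, level with it; the furniture and walls round the work are solid. World frame = base frame: x ahead of the robot, y to its left, z up, the work surface at z = 0. Lengths are in m, angles in rad, forces in N, time in s.
With the tool pointing down it reaches from about 0.425 to 0.875 m from the base axis. Payload 4.7 kg.
Tool frame: the origin (TCP) lies at the very end of the fingers, on their centre line; the grasp point (between the pads) lies 19 mm behind it; z points along the fingers, y is the line along which they close (so a half turn about z gives the same grasp; the last joint's range is limited). The gripper opens to 87 mm and grips with 3 to 60 N. Pads are 19 mm wide; open, the fingers measure 117 mm over their backs; the gripper's body (75 mm by 190 mm) begins 51 mm behind the grasp point.
Start: joints at [0.014, 0.321, -0.07, 1.45, 0.023, 1.371, -0.057], TCP at [0.65, -0, 0.223] pointing down, gripper open.
Joint ranges: [-2.86, 2.86], [-0.3, 2.09], [-1.38, 1.24], [0.06, 2.45], [-1.56, 4.7], [0.09, 2.05], [-2.69, 2.69]. Speed limits (rad/s): [2.57, 2.57, 3.14, 3.14, 3.14, 3.14, 3.14].

INTERFACE

Orientations are given as a rotation vector (axis times angle).
In Python, from bench import ctrl gives the robot as it stands.
- The arm moves only by the shell command python3 -m jog 'ROWS' [FORCE]. ROWS is JSON, a list that holds one entry, the list of rows, each a list of 7 numbers: the shift along the tool's x, y, z in mm, then the turn, a rotation vector about the tool's x, y, z in degrees, then the finger opening in mm, from 0 to 87. A call has 1 to 10 rows; each row is the pose to reach, as a shift and turn from the pose commanded when the call began, along the tool's axes at that moment; what a row does not reach only later rows make up. A row lasts 1/10 s, in which the tool goes at most 50 mm and 8.59 degrees, less where a joint would pass 70% of its speed; a pose out of reach is approached as far as the arm can. A call with a gripper value outside its range is refused whole. The fingers move at their own pace and stop on an object; FORCE is the grip in N (left out, the last holds). Time passes only in rows, so rows that repeat a pose let the fingers close. It gives the time, the measured TCP pose, the force, the opening and the grip force at its end, in the units of the state.
- ctrl.get_state(): the state, without advancing time (a new reading comes with each control period).
- ctrl.get_image(name): name is "scene" or "side" or "wrist"; returns a dict with "image" (384x512x3 uint8, red, green, blue), "depth" (384x512 float32, m along the optical axis (not along the pixel's ray), 0 where there is no reading), "fov_y" (degrees; the focal length in pixels is half the picture's height over the tangent of half this angle, whatever the lens; pixels are square), "cx", "cy" (the principal point, pixels), "rvec" (rotation vector, rad) and "tvec" (3), from world to camera coordinates, as OpenCV has them. Camera axes: x right, y down, z forward; pixel columns grow to the right and rows downward; lengths in m; the calibration is good to about 2 mm. A picture is of the moment at which its call begins.
- ctrl.close_job(): hands the job in; it is judged then, once.
The state is a dict: "time": time; "joint_positions": joint angles; "qd": joint speeds; "joint_torque": joint torques, N m; "position": TCP position; "tool_rot": TCP orientation; "ft_force": force on the tool from outside, world axes, zero at the start; "torque": the same for the moment, N m; "grip_width": opening from 0.0 (shut) to 1.0 (fully open); "grip_force": force on a finger pad.
Only numpy, scipy, OpenCV 4.12 (cv2) and the standard library are available. Lean on these libraries where they do the work, as an engineer would, in place of code of your own. Each camera call takes 0.05 s, during which the arm holds its last target. There are 200 camera calls.

TASK

Pick up the wooden sieve by its top handle and, holding it roughly level over the white catch tray, shake it side to side until all four orange soap buttons have dropped through into the tray while the two large soaps stay in the sieve. Then set the sieve, with the large soaps in it, gently back upright on its cork mat and let go. Do not drop or tip the sieve, and leave the tape, the timer and the olive soap behind the tray where they are.

Things in the scene. Friction and masses are not known exactly. Their poses are not given: they have to be found in the camera images.
- sieve: wooden hand sieve: open frame 162 (x) x 188 (y) x 40 mm high, 6 mm walls, slatted metal floor, handle bar above. Origin: centre of its underside, z up. Loaded 0.5 to 0.65 kg. Buttons slide off the slats and drop through when it is shaken along its y (across the slots) in short sharp strokes, 30 to 60 mm at a mean 0.2 m/s or more.
- sieve_floor (a point): centre of the sieve floor's top, 6 mm above its underside. Three slots 36 mm wide run along x over the full inner length (150 mm), centred at y = -62, 0, +62 mm; two slats 26 mm wide at y = -31, +31 mm; 8 mm ledges at the side walls; wires across at x = -25, +25 mm. Buttons pass the slots, large soaps cannot.
- sieve_grip (a point): centre of the wooden handle bar (along the sieve's x, 162 long, 16 wide in y, 24 mm tall), 108 mm above the sieve's underside, over its centre of mass: pinch it across y. A 22 mm steel strap carries each end; below the bar it is open down to the soaps, whose tops are about 42 mm above the underside.
- tray: white steel catch tray with a blue rim, open on top, fixed: inside 200 (x) x 270 (y) mm, walls 4 mm thick and 45 mm high, floor 4 mm thick. Origin: centre of its underside on the table, z up, y along its long side.
- mat: cork mat, 185 (x) x 212 (y) x 3 mm, lying flat, fixed; the sieve starts on it. Origin: centre of its underside on the table, z up.
- blue_soap: large blue bubbly soap, 69 x 68 x 35 mm, 85 g, starts in the sieve. Origin: centre of its underside.
- grey_soap: large grey rose soap, 69 x 68 x 34 mm, 85 g, starts in the sieve. Origin: centre of its underside.
- button0: orange round soap button, flat disc 28 mm across, 14 mm thick, 20 g; starts flat on a slat of the sieve. Slick (friction about 0.2): slides when the sieve is jerked at over about 2 m/s2 or tilted over about 11 degrees. Origin: centre of its underside, z along its axis.
- button1: orange round soap button, flat disc 28 mm across, 14 mm thick, 20 g; starts flat on a slat of the sieve. Slick (friction about 0.2): slides when the sieve is jerked at over about 2 m/s2 or tilted over about 11 degrees. Origin: centre of its underside, z along its axis.
- button2: orange round soap button, flat disc 28 mm across, 14 mm thick, 20 g; starts flat on a slat of the sieve. Slick (friction about 0.2): slides when the sieve is jerked at over about 2 m/s2 or tilted over about 11 degrees. Origin: centre of its underside, z along its axis.
- button3: orange round soap button, flat disc 28 mm across, 14 mm thick, 20 g; starts flat on a slat of the sieve. Slick (friction about 0.2): slides when the sieve is jerked at over about 2 m/s2 or tilted over about 11 degrees. Origin: centre of its underside, z along its axis.
- tape: bystander: roll of paper tape lying flat, 82 mm across, 24 mm high. Origin: centre of its underside.
- timer: bystander: round white dial timer with a red grip, 61 mm across, 42 mm high. Origin: centre of its underside.
- olive_soap: bystander: olive dahlia soap, 74 mm across, 35 mm high, on the table just behind the tray (far side from the robot). Origin: centre of its underside.
Not all that is in view belongs to the job. Leave any yellow look-alike of the grey_soap alone.

How it is judged:
On the way, in this order (a step that is already met when the one before it is completed fails the run):
1. the sieve is held up over the tray (centre within 90 mm of the tray's centre, underside more than 20 mm above the table), both large soaps and at least one button still in it (horizontal distance between sieve and tray below 0.09 m and height (world z) of sieve above 0.02 m and x of blue_soap in the frame of sieve between -0.075 and 0.075 m and y of blue_soap in the frame of sieve between -0.088 and 0.088 m and z of blue_soap in the frame of sieve between -0.005 and 0.04 m and x of grey_soap in the frame of sieve between -0.075 and 0.075 m and y of grey_soap in the frame of sieve between -0.088 and 0.088 m and z of grey_soap in the frame of sieve between -0.005 and 0.04 m and ((distance between button0 and sieve below 0.125 m and z of button0 in the frame of sieve above -0.004 m) or (distance between button1 and sieve below 0.125 m and z of button1 in the frame of sieve above -0.004 m) or (distance between button2 and sieve below 0.125 m and z of button2 in the frame of sieve above -0.004 m) or (distance between button3 and sieve below 0.125 m and z of button3 in the frame of sieve above -0.004 m))), for 0.2 s.
2. all four buttons have dropped through into the tray while the sieve is still held up over the tray, both large soaps in it (horizontal distance between sieve and tray below 0.09 m and height (world z) of sieve above 0.02 m and contact force between the fingers and sieve above 0.5 N and x of blue_soap in the frame of sieve between -0.075 and 0.075 m and y of blue_soap in the frame of sieve between -0.088 and 0.088 m and z of blue_soap in the frame of sieve between -0.005 and 0.04 m and x of grey_soap in the frame of sieve between -0.075 and 0.075 m and y of grey_soap in the frame of sieve between -0.088 and 0.088 m and z of grey_soap in the frame of sieve between -0.005 and 0.04 m and x of button0 in the frame of tray between -0.1 and 0.1 m and y of button0 in the frame of tray between -0.135 and 0.135 m and z of button0 in the frame of tray between -0.005 and 0.04 m and x of button1 in the frame of tray between -0.1 and 0.1 m and y of button1 in the frame of tray between -0.135 and 0.135 m and z of button1 in the frame of tray between -0.005 and 0.04 m and x of button2 in the frame of tray between -0.1 and 0.1 m and y of button2 in the frame of tray between -0.135 and 0.135 m and z of button2 in the frame of tray between -0.005 and 0.04 m and x of button3 in the frame of tray between -0.1 and 0.1 m and y of button3 in the frame of tray between -0.135 and 0.135 m and z of button3 in the frame of tray between -0.005 and 0.04 m and z of each of button0, button1, button2, button3 in the frame of sieve below -0.004 m), for 0.2 s.
At the end, for the whole second after the job is handed in: The sieve stands upright and at rest on the cork mat (centre within 50 mm of the mat's centre, underside on the mat within 5 mm, tilt under 0.08 rad) with both large soaps inside its frame, and all four buttons lie inside the tray below its rim (horizontal distance between sieve and mat below 0.05 m and z of sieve in the frame of mat between -0.002 and 0.008 m and angle between sieve's own z axis and vertical below 0.08 rad and linear speed of sieve below 0.02 m/s and x of blue_soap in the frame of sieve between -0.075 and 0.075 m and y of blue_soap in the frame of sieve between -0.088 and 0.088 m and z of blue_soap in the frame of sieve between -0.005 and 0.04 m and x of grey_soap in the frame of sieve between -0.075 and 0.075 m and y of grey_soap in the frame of sieve between -0.088 and 0.088 m and z of grey_soap in the frame of sieve between -0.005 and 0.04 m and x of button0 in the frame of tray between -0.1 and 0.1 m and y of button0 in the frame of tray between -0.135 and 0.135 m and z of button0 in the frame of tray between -0.005 and 0.04 m and x of button1 in the frame of tray between -0.1 and 0.1 m and y of button1 in the frame of tray between -0.135 and 0.135 m and z of button1 in the frame of tray between -0.005 and 0.04 m and x of button2 in the frame of tray between -0.1 and 0.1 m and y of button2 in the frame of tray between -0.135 and 0.135 m and z of button2 in the frame of tray between -0.005 and 0.04 m and x of button3 in the frame of tray between -0.1 and 0.1 m and y of button3 in the frame of tray between -0.135 and 0.135 m and z of button3 in the frame of tray between -0.005 and 0.04 m); the robot touches nothing.
It fails at once if the sieve is tipped more than 0.45 rad (angle between sieve's own z axis and vertical above 0.45 rad).
It fails at once if the sieve is dropped or flung (faster than 1 m/s) (linear speed of sieve above 1 m/s).
It fails at once if the tape is moved more than 30 mm (distance of tape from where it was at the start of the episode above 0.03 m).
It fails at once if the timer is moved more than 30 mm (distance of timer from where it was at the start of the episode above 0.03 m).
It fails at once if the olive soap is moved more than 30 mm (distance of olive_soap from where it was at the start of the episode above 0.03 m).
It also fails if it takes over 54 s, if anything falls off the work surface, if the arm or the gripper's body presses on something with over 40 N, if the wrist force passes 120 N, or if a joint passes its speed limit or range.

## Working session

There is one attempt and no reset: what is moved stays moved. The work goes in short steps, Python scripts to look and compute and a shell command to move; the robot and the scene stay as the last step left them, time stands still between calls to the robot, and variables do not carry over. Pictures are saved under pics/ and viewed, at most 10 in all, crops included, and the job is handed in when it is done.

```bash
mkdir -p pics; cat > h.py <<'E'
import numpy as np, cv2
from bench import ctrl
def grab(n):
    d=ctrl.get_image(n); h=d["image"].shape[0]; f=h/2/np.tan(np.radians(d["fov_y"])/2)
    R,_=cv2.Rodrigues(np.array(d["rvec"],float)); t=np.array(d["tvec"],float).ravel()
    z=d["depth"]; v,u=np.mgrid[:z.shape[0],:z.shape[1]]
    c=np.stack([(u-d["cx"])/f*z,(v-d["cy"])/f*z,z],-1)
    P=(c-t)@R; P[z<=0]=np.nan
    return d["image"],P
def save(im,n): cv2.imwrite("pics/"+n,im[...,::-1])
E
python3 - <<'E'
from h import *
a,P=grab("scene");b,Q=grab("side")
np.savez("s.npz",a=a,P=P,b=b,Q=Q)
save(a,"scene.png");save(b,"side.png")
print(ctrl.get_state())
E
```

```text
{'time': 0.1, 'joint_positions': array([ 0.01411004,  0.32172245, -0.07011066,  1.45154053,  0.02258394,
        1.37078063, -0.05688614]), 'qd': array([ 0.00055305, -0.00197447, -0.00109967, -0.00114946, -0.00151467,
        0.00162584,  0.00027125]), 'joint_torque': array([ 1.37795760e-04, -4.92569017e+01, -4.06077392e-01, -3.13399816e+01,
       -6.42974046e-02,  3.95253638e-02,  6.49213871e-05]), 'position': array([ 6.49516653e-01, -3.25343125e-05,  2.21594496e-01]), 'tool_rot': array([-2.22058524e+00, -2.22070251e+00,  1.92142329e-03]), 'ft_force': array([-0.87004352,  0.41749539,  0.52394018]), 'torque': array([ 0.04551279, -0.02832458,  0.01628447]), 'grip_force': 0.0, 'grip_width': 0.9974774881294992}
```

View pics/scene.png

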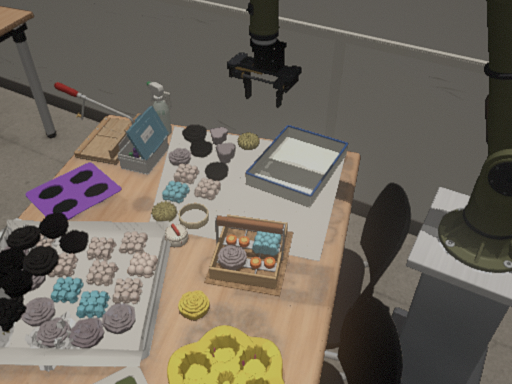

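View pics/side.png

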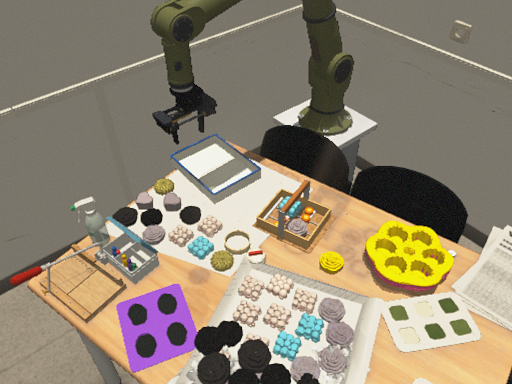

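Scene: the sieve is at px (250,252) with its handle along world x (215,222 to 287,235). The tray is at (298,163), olive soap at (248,141), tape at (194,215), timer at (176,234), and the yellow look-alike at (194,304). Now I'll fit the poses.

```bash
python3 - <<'E'
from h import *
s=np.load("s.npz")
def rect(X,n):
    X=X[:,:2].astype(np.float32); r=cv2.minAreaRect(X*1000); print(n,len(X),"rect",[np.round(q,1) for q in r],"min",X.min(0),"max",X.max(0))
for k,P,im,boxS,boxT in (("scene",s["P"],s["a"],(200,205,300,300),(240,120,352,205)),("side",s["Q"],s["b"],(250,170,335,250),(165,130,265,200))):
    for n,b,lo,hi in (("handle",boxS,.1,.13),("sieverim",boxS,.036,.05),("trayrim",boxT,.040,.05),("mat",boxS,.0015,.006)):
        X=P[b[1]:b[3],b[0]:b[2]].reshape(-1,3); X=X[(X[:,2]>lo)&(X[:,2]<hi)]
        if len(X)>5: rect(X,k+" "+n); print("   z med",np.median(X[:,2]),"max",X[:,2].max())
    hsv=cv2.cvtColor(im,cv2.COLOR_RGB2HSV)
a=cv2.resize(s["a"][205:300,200:300],None,fx=6,fy=6,interpolation=cv2.INTER_CUBIC);save(a[:570],"crop.png")
E
```

```text
scene handle 731 rect [array([498.8, 344. ]), array([167.4,  23.6]), np.float64(18.4)] min [0.41684216 0.30649665] max [0.58045125 0.3799657 ]
   z med 0.11973682919412824 max 0.12780669530144628
scene sieverim 1152 rect [array([499.8, 341.9]), array([167.6, 194.9]), np.float64(18.0)] min [0.39348203 0.22910568] max [0.6035979  0.45639384]
   z med 0.041577686748338505 max 0.04998803808718909
scene trayrim 626 rect [array([545.2, -29.2]), array([213. , 286.5]), np.float64(0.3)] min [ 0.43872744 -0.17249891] max [0.65211934 0.11402118]
   z med 0.04640026397341526 max 0.04996936978754581
scene mat 2789 rect [array([513.3, 323.1]), array([276. , 322.1]), np.float64(29.1)] min [0.33543923 0.11616898] max [0.70248383 0.50619894]
   z med 0.0031350649995750828 max 0.005997086940393543
side handle 320 rect [array([502.6, 342.3]), array([173.1,  22.9]), np.float64(18.7)] min [0.4181654  0.30868462] max [0.5871089 0.3803493]
   z med 0.12173117091324359 max 0.12817383220348724
side sieverim 762 rect [array([480.6, 304.7]), array([356.8, 252. ]), np.float64(53.1)] min [0.39851603 0.10201022] max [0.6884569  0.45696443]
   z med 0.04139281829291722 max 0.04993536071365731
side trayrim 482 rect [array([611.6, -32.3]), array([290.8, 342.7]), np.float64(89.5)] min [ 0.4400435  -0.17768957] max [0.7834323  0.11353607]
   z med 0.0459816728374326 max 0.049999117025945575
side mat 1886 rect [array([452.7, 289.1]), array([377.4, 294. ]), np.float64(49.5)] min [0.29009914 0.06056133] max [0.6776454  0.50152963]
   z med 0.0032040013325843374 max 0.005998628489191639
```

View pics/crop.png

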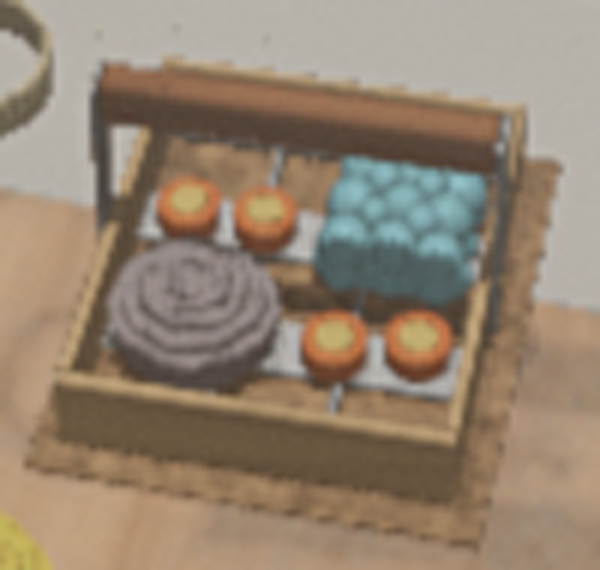

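```bash
python3 - <<'E'
from h import *
s=np.load("s.npz")
for P,b in ((s["P"],(200,205,300,300)),(s["Q"],(250,170,335,250))):
    X=P[b[1]:b[3],b[0]:b[2]].reshape(-1,3); X=X[(X[:,2]>.114)&(X[:,2]<.13)][:,:2]
    m=X.mean(0); w=np.linalg.svd(X-m,full_matrices=0)[2][0]; print(m,np.degrees(np.arctan2(w[1],w[0])))
E
python3 -m jog '[[[30,-15,0,0,0,-8,87],[65,-30,0,0,0,-16,87],[100,-45,0,0,0,-24,87],[140,-60,0,0,0,-32,87],[180,-75,0,0,0,-40,87],[220,-90,0,0,0,-48,87],[260,-110,0,0,0,-56,87],[300,-130,0,0,0,-64,87],[330,-143,0,0,0,-72,87],[343,-150,0,0,0,-80,87]]]' 60
```

```text
[0.49752609 0.34561133] -161.85361695534274
[0.50857184 0.34605754] 18.19006764800842
time: 1.1
position: [0.4969, 0.3472, 0.2223]
tool_rot: [-0.255, -3.13, -0.002]
ft_force: [0.1, 0.5, 0.2]
grip_width: 1.0
grip_force: 0.0
```

```bash
python3 -m jog '[[[0,0,0,0,0,-8,87],[0,0,0,0,0,-16,87],[0,0,0,0,0,-24,87],[0,0,0,0,0,-28,87],[0,0,0,0,0,-28,87],[0,0,0,0,0,-28,87]]]'
python3 - <<'E'
from h import *
st=ctrl.get_state(); R,_=cv2.Rodrigues(st["tool_rot"]); print(R.round(3)); print("shift mm",R.T@(np.array([.500,.3435,.093])-st["position"])*1000, st["joint_positions"].round(2))
a,P=grab("wrist"); save(a,"w1.png")
X=P.reshape(-1,3); X=X[(X[:,2]>.112)&(X[:,2]<.13)&(abs(X[:,0]-.5)<.1)&(abs(X[:,1]-.343)<.06)]
print(len(X)); 
if len(X)>20: print(cv2.minAreaRect((X[:,:2]*1000).astype(np.float32)),X[:,2].max())
E
```

```text
time: 1.7
position: [0.4999, 0.3428, 0.2222]
tool_rot: [0.488, -3.103, 0.0]
ft_force: [0.9, 0.5, 0.0]
grip_width: 0.998
grip_force: 0.0
[[-0.952 -0.307 -0.001]
 [-0.307  0.952 -0.   ]
 [ 0.001 -0.    -1.   ]]
shift mm [ -0.3860374    0.70480531 129.19897834] [-0.23  0.26 -0.5   1.55  0.13  1.36  1.14]
3391
((500.5709228515625, 344.38037109375), (167.9072723388672, 21.47248077392578), 18.19573974609375) 0.12471857155686304
```

View pics/w1.png

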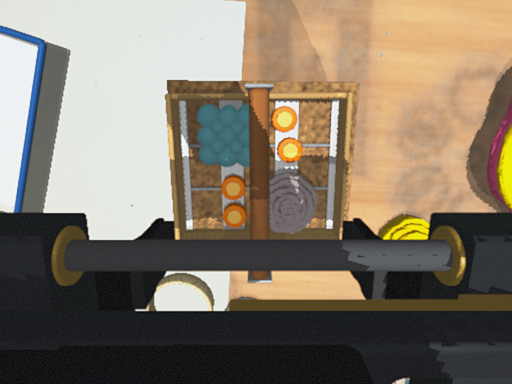

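The wrist view shows the bar vertical at column ~260, centred between the fingers, with four buttons on the slats (285,118; 290,150; 233,187; 234,215). Next I descend and grip.

```bash
python3 -m jog '[[[0,1,25,0,0,0,87],[0,1,55,0,0,0,87],[0,1,85,0,0,0,87],[0,1,105,0,0,0,87],[0,1,117,0,0,0,87],[0,1,125,0,0,0,87],[0,1,129,0,0,0,87],[0,1,129,0,0,0,87],[0,1,129,0,0,0,60],[0,1,129,0,0,0,40]]]' 60
python3 -m jog '[[[0,0,0,0,0,0,25],[0,0,0,0,0,0,18],[0,0,0,0,0,0,12],[0,0,0,0,0,0,6],[0,0,0,0,0,0,0],[0,0,0,0,0,0,0],[0,0,0,0,0,0,0],[0,0,0,0,0,0,0]]]' 60
```

```text
time: 2.75
position: [0.5003, 0.3443, 0.0946]
tool_rot: [-0.491, 3.101, 0.001]
ft_force: [-0.5, 0.4, 0.3]
grip_width: 0.895
grip_force: 0.0
time: 3.55
position: [0.4998, 0.3438, 0.0936]
tool_rot: [-0.491, 3.103, -0.0]
ft_force: [-0.8, 0.3, -0.2]
grip_width: 0.181
grip_force: 60.1
```

```bash
python3 -m jog '[[[0,0,-3,0,0,0,0],[0,0,-8,0,0,0,0],[0,0,-16,0,0,0,0],[0,0,-26,0,0,0,0],[0,0,-37,0,0,0,0],[0,0,-48,0,0,0,0],[0,0,-58,0,0,0,0],[0,0,-66,0,0,0,0],[0,0,-72,0,0,0,0],[0,0,-75,0,0,0,0]]]' 60
python3 - <<'E'
from h import *
st=ctrl.get_state(); R,_=cv2.Rodrigues(st["tool_rot"]); print("shift",R.T@(np.array([.545,-.029,st["position"][2]])-st["position"])*1000,st["grip_width"],st["ft_force"],st["torque"])
a,P=grab("scene"); save(cv2.resize(a[150:310,170:330],None,fx=3.5,fy=3.5),"lift.png")
E
```

```text
time: 4.55
position: [0.4999, 0.3441, 0.1693]
tool_rot: [-0.491, 3.102, 0.0]
ft_force: [0.2, 1.0, -5.5]
grip_width: 0.181
grip_force: 60.0
shift [ 7.23871498e+01 -3.68761304e+02 -8.67942684e-02] 0.18082168439877652 [ 0.22729961  0.98008617 -5.49481613] [ 0.1511383   0.03404115 -0.03538093]
```

View pics/lift.png

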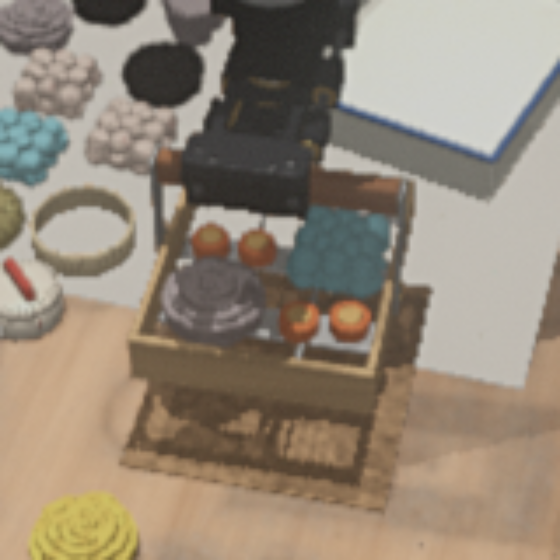

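Lifted level with everything aboard. Carrying it gently to the tray.

```bash
python3 -m jog '[[[1,-3,0,0,0,0,0],[2,-11,0,0,0,0,0],[5,-24,0,0,0,0,0],[8,-42,0,0,0,0,0],[12,-64,0,0,0,0,0],[17,-88,0,0,0,0,0],[22,-113,0,0,0,0,0],[27,-138,0,0,0,0,0],[32,-163,0,0,0,0,0],[37,-188,0,0,0,0,0]]]' 60
python3 -m jog '[[[5,-25,0,0,0,1,0],[10,-50,0,0,0,3,0],[15,-75,0,0,0,5.5,0],[19,-99,0,0,0,8,0],[24,-121,0,0,0,10.5,0],[27,-140,0,0,0,13,0],[30,-156,0,0,0,15,0],[33,-168,0,0,0,16.5,0],[34,-176,0,0,0,17.5,0],[35,-181,0,0,0,18,0]]]' 60
python3 -m jog '[[[0,0,0,0,0,0,0],[0,0,3,0,0,0,0],[0,0,7,0,0,0,0],[0,0,10,0,0,0,0],[0,0,10,0,0,0,0]]]' 60
python3 - <<'E'
from h import *
st=ctrl.get_state(); R,_=cv2.Rodrigues(st["tool_rot"]); print(R.round(2),st["joint_positions"].round(2))
a,P=grab("scene"); save(cv2.resize(a[70:230,220:380],None,fx=3.5,fy=3.5),"tray1.png")
E
```

```text
time: 5.6
position: [0.5224, 0.151, 0.1684]
tool_rot: [0.489, -3.103, 0.001]
ft_force: [0.2, -0.0, -5.6]
grip_width: 0.181
grip_force: 60.0
time: 6.6
position: [0.5455, -0.0295, 0.1685]
tool_rot: [0.001, 3.141, 0.0]
ft_force: [-0.2, -0.2, -6.0]
grip_width: 0.17
grip_force: 60.0
time: 7.1
position: [0.5446, -0.0288, 0.1577]
tool_rot: [0.001, -3.14, -0.0]
ft_force: [-0.4, -0.6, -6.0]
grip_width: 0.176
grip_force: 60.0
[[-1. -0. -0.]
 [-0.  1.  0.]
 [ 0.  0. -1.]] [ 0.21  0.15 -0.23  1.79  0.04  1.2   1.55]
```

View pics/tray1.png

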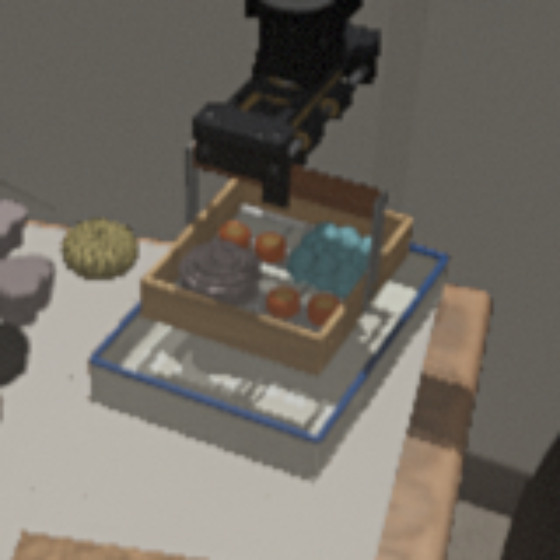

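The sieve is centred over the tray with all four buttons still in it. Shaking now.

```bash
python3 -m jog '[[[0,18,0,0,0,0,0],[0,-18,0,0,0,0,0],[0,18,0,0,0,0,0],[0,-18,0,0,0,0,0],[0,18,0,0,0,0,0],[0,-18,0,0,0,0,0],[0,18,0,0,0,0,0],[0,-18,0,0,0,0,0],[0,0,0,0,0,0,0],[0,0,0,0,0,0,0]]]' 60
python3 - <<'E'
from h import *
st=ctrl.get_state(); print(st["torque"],st["joint_positions"].round(2))
a,P=grab("scene"); save(cv2.resize(a[70:230,220:380],None,fx=3.5,fy=3.5),"tray2.png")
E
```

```text
time: 8.15
position: [0.5455, -0.0273, 0.1589]
tool_rot: [-0.002, 3.141, 0.003]
ft_force: [0.3, 1.8, -5.7]
grip_width: 0.176
grip_force: 60.0
[ 0.30712394 -0.01962939 -0.05205818] [ 0.21  0.15 -0.23  1.79  0.04  1.2   1.55]
```

View pics/tray2.png

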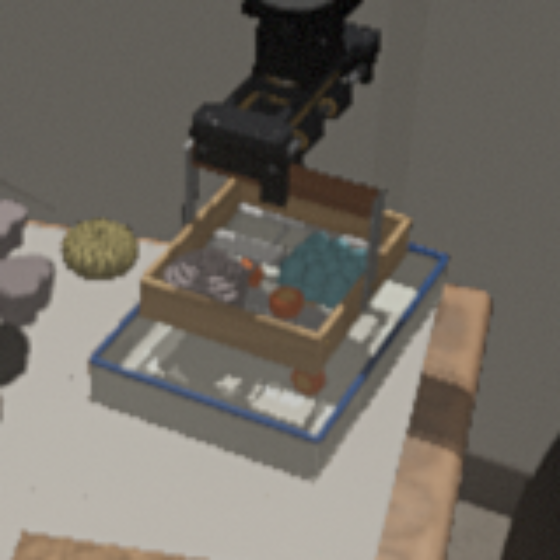

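One button is in the tray (308,380). At least one is still on a slat (285,300) and another is near (250,272). I'll shake more.

```bash
python3 -m jog '[[[0,-22,0,0,0,0,0],[0,22,0,0,0,0,0],[0,-22,0,0,0,0,0],[0,22,0,0,0,0,0],[0,-22,0,0,0,0,0],[0,22,0,0,0,0,0],[0,-22,0,0,0,0,0],[0,22,0,0,0,0,0],[0,-22,0,0,0,0,0],[0,22,0,0,0,0,0]]]' 60
python3 -m jog '[[[0,-44,0,0,0,0,0],[0,0,0,0,0,0,0],[0,-44,0,0,0,0,0],[0,0,0,0,0,0,0],[0,-44,0,0,0,0,0],[0,0,0,0,0,0,0],[0,-22,0,0,0,0,0],[0,-22,0,0,0,0,0],[0,-22,0,0,0,0,0],[0,-22,0,0,0,0,0]]]' 60
cat > look.py <<'E'
from h import *
import sys
print(ctrl.get_state()["torque"])
T=[]
for n in ("scene","side","wrist"):
    a,P=grab(n); T.append(a)
    h=cv2.cvtColor(a,cv2.COLOR_RGB2HSV); m=((h[...,0]<17)&(h[...,0]>5)&(h[...,1]>190)&(h[...,2]>90)).astype(np.uint8)
    c,l,s,q=cv2.connectedComponentsWithStats(m)
    for i in range(1,c):
        if s[i,4]>8:
            p=np.nanmedian(P[l==i],0)
            if abs(p[0]-.545)<.15 and abs(p[1]+.029)<.2: print(n,q[i].round(),s[i,4],p.round(3))
A=cv2.resize(T[0][90:220,230:370],(400,371)); B=cv2.resize(T[2],(400,300)); B=cv2.copyMakeBorder(B,0,71,0,0,0)
save(np.hstack([A,B]),sys.argv[1])
E
python3 look.py tray3.png
```

```text
time: 9.2
position: [0.5459, -0.0222, 0.1587]
tool_rot: [0.025, 3.141, -0.018]
ft_force: [1.0, -5.8, -4.6]
grip_width: 0.183
grip_force: 60.1
time: 10.2
position: [0.5453, -0.0289, 0.1586]
tool_rot: [0.0, 3.141, 0.001]
ft_force: [0.8, -0.5, -4.7]
grip_width: 0.181
grip_force: 60.0
[ 0.17996091 -0.01598833  0.02910172]
side [192. 166.] 19 [ 0.607 -0.087  0.026]
wrist [190. 177.] 302 [ 0.54  -0.089  0.03 ]
```

View pics/tray3.png

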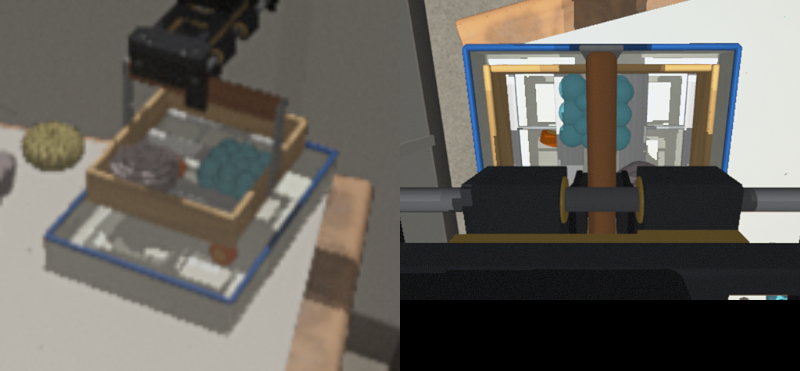

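The blue soap has slid to the centre. One button is in the tray at (220,253) left, one is seen below through a slot at (548,138) right, and one is perhaps beside the grey soap at (183,165). I'll classify the orange pixels by height.

```bash
cat > cnt.py <<'E'
from h import *
print(ctrl.get_state()["ft_force"])
for n in ("scene","side","wrist"):
    a,P=grab(n)
    h=cv2.cvtColor(a,cv2.COLOR_RGB2HSV); z=P[...,2]
    roi=(abs(P[...,0]-.545)<.097)&(abs(P[...,1]+.029)<.132)&(z<.1)&(z>0)
    m=((h[...,0]<15)&(h[...,1]>140)&(h[...,2]>50)&roi).astype(np.uint8)
    c,l,s,q=cv2.connectedComponentsWithStats(m)
    for i in range(1,c):
        if s[i,4]>3: print(n,q[i].round(),s[i,4],np.nanmedian(P[l==i],0).round(3),np.median(h[l==i],0))
E
python3 cnt.py
```

```text
[-0.62859024  0.44052128 -5.14015875]
scene [293. 148.] 5 [ 0.589 -0.087  0.026] [  9. 153. 102.]
side [192. 166.] 28 [ 0.61  -0.086  0.024] [ 12.5 220.  132. ]
side [234. 169.] 6 [0.498 0.021 0.017] [ 13.  168.  132.5]
wrist [190. 177.] 310 [ 0.54 -0.09  0.03] [ 13. 236. 132.]
```

```bash
python3 -m jog '[[[8,22,0,0,0,0,0],[-8,-22,0,0,0,0,0],[8,22,0,0,0,0,0],[-8,-22,0,0,0,0,0],[8,22,0,0,0,0,0],[-8,-22,0,0,0,0,0],[8,22,0,0,0,0,0],[-8,-22,0,0,0,0,0],[0,0,0,0,0,0,0],[0,0,0,0,0,0,0]]]' 60
python3 -m jog '[[[0,0,-5,0,0,0,0],[0,0,-15,0,0,0,0],[0,0,-30,0,0,0,0],[0,0,-45,0,0,0,0],[0,0,-60,0,0,0,0],[0,0,-75,0,0,0,0],[0,0,-88,0,0,0,0],[0,0,-96,0,0,0,0],[0,0,-100,0,0,0,0],[0,0,-100,0,0,0,0]]]' 60
sed -i 's/(z<.1)/(z<.2)/' cnt.py; python3 cnt.py
python3 - <<'E'
from h import *
a,_=grab("scene");b,_=grab("side");w,_=grab("wrist")
A=cv2.resize(a[50:220,230:370],(400,486)); B=cv2.resize(b[90:220,150:290],(400,371)); C=cv2.resize(w[:240],(400,187))
save(np.hstack([A,np.vstack([B,C])[:486]]) if 0 else np.hstack([cv2.copyMakeBorder(A,0,72,0,0,0),np.vstack([B,C])]),"up.png")
E
```

```text
time: 11.5
position: [0.5447, -0.027, 0.1584]
tool_rot: [0.002, -3.141, -0.003]
ft_force: [0.4, 1.9, -5.2]
grip_width: 0.176
grip_force: 60.0
time: 12.5
position: [0.5454, -0.0292, 0.2589]
tool_rot: [-0.0, 3.141, -0.0]
ft_force: [0.0, -0.5, -6.0]
grip_width: 0.177
grip_force: 60.0
[ 4.61229579e-03 -5.25115474e-01 -5.96339978e+00]
scene [290. 148.] 28 [ 0.6   -0.087  0.026] [  9.  146.5 100.5]
scene [306. 153.] 20 [ 0.542 -0.079  0.029] [  9.  150.5 124. ]
scene [308. 175.] 6 [0.49  0.018 0.033] [  9.  143.5 123.5]
side [206. 159.] 23 [ 0.547 -0.082  0.028] [ 12. 211. 148.]
side [193. 165.] 33 [ 0.604 -0.088  0.026] [ 12. 233. 138.]
side [233. 166.] 24 [0.498 0.015 0.031] [ 11.  186.  143.5]
side [217. 168.] 37 [ 0.543 -0.015  0.026] [ 11. 177. 136.]
```

View pics/up.png

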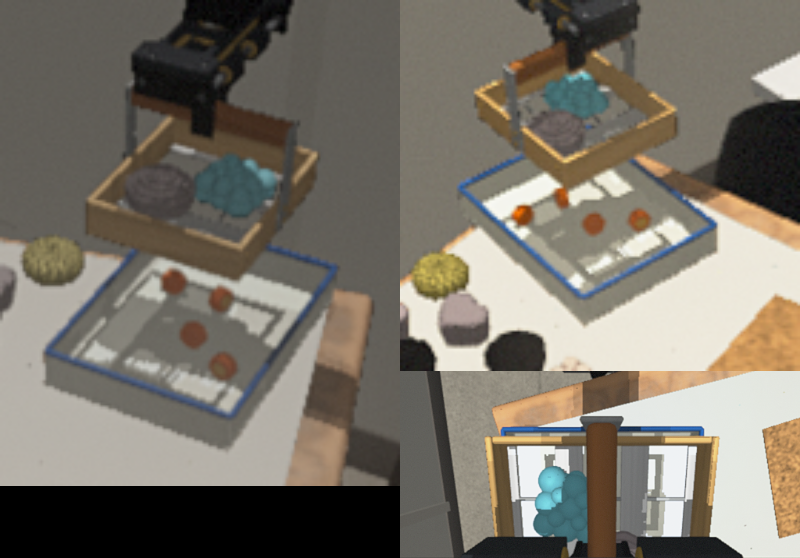

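All four buttons lie in the tray: (173,280), (220,298), (192,333), (222,366) in the left view. Both large soaps are in the sieve. Carrying it back to the mat.

```bash
python3 -m jog '[[[0,3,3,0,0,0,0],[1,11,6,0,0,-1,0],[3,24,10,0,0,-2,0],[5,42,15,0,0,-4,0],[8,64,20,0,0,-6,0],[11,88,25,0,0,-8,0],[14,113,30,0,0,-10,0],[17,138,35,0,0,-12,0],[20,163,40,0,0,-14,0],[23,188,45,0,0,-16,0]]]' 60
python3 - <<'E'
from h import *
st=ctrl.get_state(); print(st["position"])
E
```

```text
time: 13.8
position: [0.5218, 0.1612, 0.2132]
tool_rot: [-0.443, 3.11, 0.0]
ft_force: [-0.3, 0.2, -4.9]
grip_width: 0.179
grip_force: 60.0
[0.52182182 0.16119843 0.21317459]
```

```bash
python3 -m jog '[[[-4,25,5,0,0,-1,0],[-8,50,10,0,0,-2,0],[-12,75,15,0,0,-2,0],[-16,100,20,0,0,-2,0],[-20,123,25,0,0,-2,0],[-23,143,30,0,0,-2,0],[-26,160,35,0,0,-2,0],[-28,173,40,0,0,-2,0],[-29,181,43,0,0,-2,0],[-30,184,44,0,0,-2,0]]]' 60
python3 -m jog '[[[0,0,0,0,0,0,0],[0,0,4,0,0,0,0],[0,0,10,0,0,0,0],[0,0,18,0,0,0,0],[0,0,26,0,0,0,0],[0,0,34,0,0,0,0],[0,0,42,0,0,0,0],[0,0,48,0,0,0,0],[0,0,52,0,0,0,0],[0,0,52,0,0,0,0]]]' 60
python3 - <<'E'
from h import *
st=ctrl.get_state(); R,_=cv2.Rodrigues(st["tool_rot"]); print("shift",R.T@(np.array([.4998,.3438,.0936])-st["position"])*1000,st["ft_force"])
a,P=grab("scene"); X=P[190:320,180:320].reshape(-1,3)
for lo,hi,n in ((.130,.16,"handle"),(.052,.075,"rim")):
    Y=X[(X[:,2]>lo)&(X[:,2]<hi)&(abs(X[:,0]-.5)<.12)&(abs(X[:,1]-.343)<.13)]; print(n,cv2.minAreaRect((Y[:,:2]*1000).astype(np.float32)))
E
```

```text
time: 14.8
position: [0.4996, 0.3448, 0.1689]
tool_rot: [0.494, -3.101, 0.0]
ft_force: [0.5, 0.1, -4.3]
grip_width: 0.179
grip_force: 60.0
time: 15.8
position: [0.5, 0.3436, 0.1168]
tool_rot: [0.491, -3.102, 0.001]
ft_force: [0.2, 0.3, -5.2]
grip_width: 0.177
grip_force: 60.0
shift [ 0.11589615  0.24140412 23.17043138] [ 0.19104842  0.30792901 -5.22071191]
handle ((498.98944091796875, 344.2721862792969), (167.68959045410156, 23.63573455810547), 18.82735252380371)
rim ((499.6104736328125, 346.0412292480469), (168.7598419189453, 192.2438507080078), 19.74671173095703)
```

Pose matches the start. I'll lower it the last 23 mm slowly, watching the force.

```bash
python3 -m jog '[[[0,0,4,0,0,0,0],[0,0,9,0,0,0,0],[0,0,14,0,0,0,0],[0,0,18,0,0,0,0],[0,0,20,0,0,0,0],[0,0,21,0,0,0,0],[0,0,22,0,0,0,0],[0,0,23,0,0,0,0],[0,0,23,0,0,0,0]]]' 60
```

```text
time: 16.75
position: [0.5007, 0.3442, 0.0951]
tool_rot: [-0.491, 3.102, 0.0]
ft_force: [-0.3, -0.5, -2.8]
grip_width: 0.179
grip_force: 60.0
```

```bash
python3 -m jog '[[[0,0,0.5,0,0,0,0],[0,0,1,0,0,0,0],[0,0,1,0,0,0,0]]]' 60
```

```text
time: 17.05
position: [0.5013, 0.3443, 0.0946]
tool_rot: [-0.491, 3.101, 0.001]
ft_force: [-0.3, 0.2, 2.1]
grip_width: 0.181
grip_force: 60.0
```

Seated on the mat (force now pushes up on the tool). Releasing slowly and withdrawing.

```bash
python3 -m jog '[[[0,0,1,0,0,0,18],[0,0,1,0,0,0,24],[0,0,1,0,0,0,34],[0,0,1,0,0,0,46],[0,0,1,0,0,0,60],[0,0,1,0,0,0,60],[0,0,1,0,0,0,60],[0,0,1,0,0,0,60]]]' 20
python3 -m jog '[[[0,0,-5,0,0,0,60],[0,0,-15,0,0,0,60],[0,0,-30,0,0,0,60],[0,0,-55,0,0,0,60],[0,0,-80,0,0,0,60],[0,0,-105,0,0,0,60],[0,0,-125,0,0,0,60],[0,0,-140,0,0,0,60],[0,0,-140,0,0,0,60]]]'
python3 - <<'E'
from h import *
a,P=grab("scene");b,Q=grab("side")
X=P[190:320,180:320].reshape(-1,3)
for lo,hi,n in ((.1,.13,"handle"),(.036,.05,"rim")):
    Y=X[(X[:,2]>lo)&(X[:,2]<hi)&(abs(X[:,0]-.5)<.12)&(abs(X[:,1]-.343)<.13)]; print(n,cv2.minAreaRect((Y[:,:2]*1000).astype(np.float32)),Y[:,2].max())
A=cv2.resize(a[125:305,170:360],(400,379)); B=cv2.resize(b[130:260,150:340],(400,274))
save(np.hstack([A,cv2.copyMakeBorder(B,0,105,0,0,0)]),"end.png")
E
```

```text
time: 17.85
position: [0.5004, 0.3439, 0.0926]
tool_rot: [-0.491, 3.103, -0.0]
ft_force: [0.3, 0.3, 0.4]
grip_width: 0.664
grip_force: 0.0
time: 18.75
position: [0.5015, 0.3449, 0.236]
tool_rot: [-0.491, 3.098, 0.003]
ft_force: [0.1, -1.4, 0.6]
grip_width: 0.69
grip_force: 0.0
handle ((500.5469970703125, 345.039306640625), (168.16314697265625, 23.112438201904297), 18.438453674316406) 0.12840296786717476
rim ((500.0329284667969, 342.2049865722656), (167.15478515625, 194.27011108398438), 17.961973190307617) 0.04915028678899929
```

View pics/end.png

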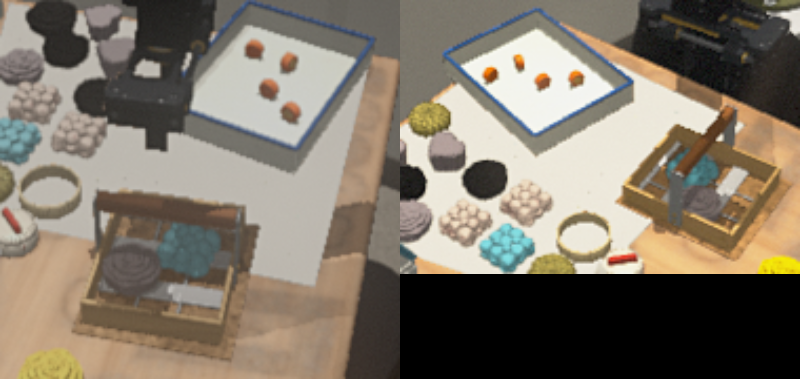

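The sieve is upright on its mat with both soaps in it. All four buttons are in the tray at (255,48), (288,62), (268,88) and (290,111), and the tape and timer are where they were.

```bash
python3 -c "
from bench import ctrl
print(ctrl.close_job())"
```

```text
the job is handed in; nothing more can be done
None
```

The job is handed in at about 19 s: all four buttons are in the tray, and the sieve, with both large soaps in it, is back upright on its mat and released; the judge's result was not shown.

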